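Load the rechargeable cell into its spring-contact battery bay

TASK

Take the battery cell out of the white charger and load it into the grey battery bay with the hooded spring: with the cell tilted, push its flat end under the hood against the spring contact, and while the spring is compressed tip the button end down behind the end wall. The cell must end fully home, lying level between its two contacts and let go; press gently (never more than about 12 N on the bay) and leave the jar, timer and weights standing where they are.

Things in the scene. Friction and masses are not known exactly. Their poses are not given: they have to be found in the camera images.
- cell: (sizes in mm throughout) battery cell: plain grey cylinder, diameter 30, length 100 over all, about 150 g. Origin at its very centre, 50 from either end; x axis along it, from flat end to button end; may be rolled about x. At the start it lies level in the charger, axis 46 above the worktop, sides free between the charger's rests.
- button_end (a point): tip of the cell's button end, at x = +50 in the cell's frame: a steel stud of diameter 10 standing 4 out of the end face (included in the 100 length); the other end, x = -50, is flat
- charger: white charging cradle, fixed, 128 x 60, base 14 high; origin: centre of its underside; x along the lying cell, flat end to -x. Two V-shaped rests, 32 to 40 from the middle on either side, tips 43 high; a plate 40 high past the flat end.
- case: shallow aluminium tray of the battery bay, fixed, 216 x 62, rim 12 high. Origin: centre of its underside; x along the bay, from spring end (-x) to end wall (+x). In it a grey plastic carrier with spring, rests and end wall stands at an unmeasured setting s along x, anywhere from -14 to +14, different each time, firm in use: find it by feel. Carrier floor at z = 14.
- seat (a point): middle of the bay on the case: x = 0, y = 0, 46 above the case's underside; axes as the case. The seated cell's centre lies at x = s from here (y = z = 0), level, button to +x. Two V rests, 8 long, centred at x = s-36 and s+38, tips 3 below and 18 to 23 either side of the axis, carry it; between them its sides are free.
- spring_mid (a point): where the spring contact's tip rests if s = 0, 43 on the -x side of seat, at axis height; its true place is x = s from here. A brass pin, round tip of radius 6, pressed towards -x: 2.5 N to start, 0.45 N more per mm, hard stop at 10 mm (7 N). The seated cell holds it in by 7 mm; to pass the end wall the cell must press it 8 to 10 mm.
- hood_mid (a point): middle of the free lower edge of the hood over the spring, if s = 0 (true place: x = s from here): 46 on the -x side of seat and 28 above the axis; the hood is 4 thick, 40 wide. The cell cannot come straight down past it. The spring housing's face stands 16 farther to -x.
- wall_mid (a point): middle of the end wall's inner face at its top edge, if s = 0 (true place: x = s from here): 50 on the +x side of seat, 6 above the axis. The wall is 36 wide, 6 thick; the cell's button bears on it when seated.
- jar: bystander: a closed round jar, diameter 52 mm, 72 mm high, origin at the centre of its underside
- timer: bystander: a small white upright timer, 24 x 66 mm, 62 mm high, origin at the centre of its underside
- weight_200: bystander: the larger knobbed weight, diameter 27 mm, 48 mm high, origin at the centre of its underside
- weight_50: bystander: the smaller knobbed weight, diameter 18 mm, 29 mm high, origin at the centre of its underside
Things that resemble listed ones, but are neither listed nor needed, are in the scene too. There is more than one size of the cell; the job needs the middle-sized.

How it is judged:
On the way, in this order (a step that is already met when the one before it is completed fails the run):
1. the cell has been lifted out of the charger (height (world z) of cell above 0.085 m), for 0.1 s.
2. the tilted cell (button end up, more than about 7 degrees) presses its flat end against the spring contact with at least 3.5 N, low in the bay (contact force between cell and case above 3.5 N and angle between cell's own x axis and vertical below 1.45 rad and z of cell in the frame of case below 0.085 m and x of cell in the frame of case between -0.03 and 0.03 m and y of cell in the frame of case between -0.008 and 0.008 m), for 0.1 s.
At the end, for the whole second after the job is handed in: The cell lies at rest in the bay, flat end at the spring: its centre within 17 mm (along), 3 mm (across) and 2.5 mm (height) of the middle seat in the case's frame, level to 0.03 rad, in line with the bay to 0.05 rad. Only a cell that holds the spring compressed can lie so (x of cell in the frame of case between -0.017 and 0.017 m and y of cell in the frame of case between -0.003 and 0.003 m and z of cell in the frame of case between 0.043 and 0.0485 m and angle between cell's own x axis and vertical between 1.541 and 1.601 rad and angle between the x axis of cell and the x axis of case, either way round below 0.05 rad and linear speed of cell below 0.01 m/s and x of button_end in the frame of case above 0.03 m); the robot touches nothing.
It fails at once if the tilted cell presses on the bay with more than 25 N (contact forces in sum) (contact force between cell and case above 25 N and angle between cell's own x axis and vertical below 1.5 rad).
It fails at once if the contact forces between cell and bay, about 13 N from the seated spring included, pass 40 N in sum (contact force between cell and case above 40 N).
It fails at once if the jar is pushed aside or knocked over (distance of jar from where it was at the start of the episode above 0.03 m or angle between jar's own z axis and vertical above 0.5 rad).
It fails at once if the timer is pushed aside or knocked over (distance of timer from where it was at the start of the episode above 0.03 m or angle between timer's own z axis and vertical above 0.5 rad).
It fails at once if one of the two weights is pushed aside or knocked over (distance of any of weight_200, weight_50 from where it was at the start of the episode above 0.03 m or angle between any of weight_200, weight_50's own z axis and vertical above 0.5 rad).
It also fails if it takes over 61 s, if anything falls off the work surface, if the arm or the gripper's body presses on something with over 40 N, if the wrist force passes 120 N, or if a joint passes its speed limit or range.

ROBOT

A 7-joint arm with a two-finger parallel gripper is mounted at the origin on a cart in front of the work surface, level with it; the furniture and walls round the work are solid. World frame = base frame: x ahead of the robot, y to its left, z up, the work surface at z = 0. Lengths are in m, angles in rad, forces in N, time in s.
With the tool pointing down it reaches from about 0.425 to 0.925 m from the base axis. Payload 6.8 kg.
Tool frame: the origin (TCP) lies between the finger pads; the fingertips stand bot.tip_extent ahead of it and the grasp point (between the pads) lies 6 mm ahead of it (bot.tip_extent is the distance from the TCP to the fingertips, in m); z points along the fingers, y is the direction in which the jaws open and shut (so a half turn about z gives the same grasp; the last joint's range is limited). The gripper opens to 88 mm and grips with 3 to 60 N. Pads are 20 mm wide; open, the fingers measure 115 mm over their backs; the gripper's body (75 mm by 178 mm) begins 61 mm behind the grasp point.
Start: joints at [1.094, 0.477, 0.022, 1.555, -0.011, 1.109, -0.083], TCP at [0.243, -0.63, 0.248] pointing down, gripper open.
Joint ranges: [-2.96, 2.96], [-0.34, 2.1], [-1.41, 1.46], [0.24, 2.44], [-1.37, 4.51], [0.17, 1.92], [-2.96, 2.96]. Speed limits (rad/s): [2.39, 2.39, 3.14, 3.14, 3.14, 3.14, 3.14].

INTERFACE

Orientations are given as a rotation vector (axis times angle).
In Python, from plant import bot gives the robot as it stands. The module is installed in compiled form; this text tells all that it offers.
- The arm moves only by the tool jog_arm, never from a script. Its argument "increments" is a list of rows, each an object of numbers: "grip": the opening in per cent of the stroke, from 0 (shut) to 100 (fully open); "dx", "dy", "dz": the shift along the tool's x, y, z in m; "ax", "ay", "az": the turn, a rotation vector about the tool's x, y, z in rad. In form: [{"grip": .., "dx": .., "dy": .., "dz": .., "ax": .., "ay": .., "az": ..}, ...]. A call has 1 to 12 rows; each row is the pose to reach, as a shift and turn from the pose commanded when the call began, along the tool's axes at that moment; what a row does not reach only later rows make up. A row lasts 1/8 s, in which the tool goes at most 62.5 mm and 10.7 degrees, less where a joint would pass 70% of its speed; a pose out of reach is approached as far as the arm can. A call with a gripper value outside its range is refused whole. The fingers move at their own pace and stop on an object; "grip_force" is the grip in N (left out, the last holds). Time passes only in rows, so rows that repeat a pose let the fingers close. It gives the time, the measured TCP pose, the force and the opening at its end, in the units of the state.
- bot.sense(): the state, without advancing time (a new reading comes with each control period).
- bot.camera(name): name is "side" or "top"; returns the picture (420x560x3 uint8, red, green, blue); there is no depth.
- bot.camera_model(name): a dict with "fx", "fy", "cx", "cy" (pixels), "k1" (the pictures are not rectified: a ray, as slopes to the right and down, at radius r is drawn at 1 + k1 r^2 times it, then the intrinsics apply), "world_to_cam" (4x4, takes a point from world to camera coordinates). Camera axes: x right, y up, looking along -z (the intrinsics and any distortion apply to the point x, -y, -z); pixel columns grow to the right and rows downward; lengths in m; the calibration is good to about 2 mm. A picture is of the moment at which its call begins. camera_model takes no time and is no camera call.
- bot.close_job(): hands the job in, once; it reports no verdict.
Trained networks look in the newest picture that a camera, given by its name, has taken for a name from the list of things; names that differ only in an ending like _2 or _b are one class to them, and where a whole thing is asked for, a point or a joint stands for the part that bears it (a point fixed in the world has none). Each returns a list of dicts, best first, with "confidence" (0 to 1); they miss things now and then, are a little off and sometimes report something else, mostly with a low value. They report only what shows in the picture. A call takes as long as a camera call. They do not tell look-alikes from the thing itself.
- bot.regions_of(camera, name): "region" (420x560 bool, what is visible of it) and "box" ([left, top, right, bottom] in pixels, round what is visible of it).
The state is a dict: "t": time; "joint_pos": joint angles; "qd": joint speeds; "tau": joint torques, N m; "tool_pos": TCP position; "ee_rot": TCP orientation; "contact_force": force on the tool from outside, world axes, zero at the start; "wrist_torque": the same for the moment, N m; "gripper_width": finger opening in m.
Only numpy, scipy, OpenCV 4.12 (cv2) and the standard library are available. Lean on these libraries where they do the work, as an engineer would, in place of code of your own. Each camera call takes 0.05 s, during which the arm holds its last target. There are 200 camera calls.

## Working session

There is one attempt and no reset: what is moved stays moved. The work goes in short steps, Python scripts to look and compute and a tool call to move; the robot and the scene stay as the last step left them, time stands still between calls to the robot, and variables do not carry over. Pictures are saved under pics/ and viewed, about 8 in all and at most 12, crops included, and the job is handed in when it is done.

Besides the shell and the picture viewer there is one more tool, called after "Request:" by a JSON object that holds its "name" and its "arguments". jog_arm: Moves the arm, as the interface text tells. Its arguments: {"type":"object","properties":{"increments":{"type":"array","items":{"type":"object","properties":{"grip":{"type":"number"},"dx":{"type":"number"},"dy":{"type":"number"},"dz":{"type":"number"},"ax":{"type":"number"},"ay":{"type":"number"},"az":{"type":"number"}}}},"grip_force":{"type":"number"}},"required":["increments"]}

```bash
mkdir -p pics
python3 - <<'E'
from plant import bot
import cv2,numpy as np
for c in("side","top"):
    im=bot.camera(c); cv2.imwrite(f"pics/{c}0.png",im[:,:,::-1])
    m=bot.camera_model(c); print(c,m["fx"],m["fy"],m["cx"],m["cy"],m["k1"]);print(np.round(np.linalg.inv(m["world_to_cam"]),3))
    for n in("cell","charger","case","jar","timer","weight_200","weight_50"):
        print(n,[(round(d["confidence"],2),[int(v) for v in d["box"]]) for d in bot.regions_of(c,n)])
s=bot.sense();print(s["t"],s["tool_pos"],s["ee_rot"],s["contact_force"],bot.tip_extent)
E
```

```text
side 500.7101533735067 500.7101533735067 282.4055838154199 213.5256793326651 0.03882349187464403
[[-0.027  0.875 -0.483 -0.192]
 [-1.    -0.02   0.019  0.045]
 [ 0.007  0.483  0.875  1.309]
 [ 0.     0.     0.     1.   ]]
cell [(0.87, [317, 187, 333, 220]), (0.75, [296, 249, 339, 266])]
charger [(0.59, [315, 190, 335, 229])]
case [(0.85, [229, 176, 264, 243])]
jar [(0.74, [191, 247, 209, 272]), (0.24, [228, 175, 263, 243])]
timer [(0.69, [377, 164, 406, 183])]
weight_200 [(0.37, [175, 194, 180, 201])]
weight_50 [(0.37, [175, 194, 180, 201])]
top 409.0096444194774 409.0096444194774 275.71188860447785 202.41633523211158 0.03932410558142142
[[ 2.000e-03  9.750e-01 -2.210e-01  2.730e-01]
 [-1.000e+00  2.000e-03  0.000e+00  2.300e-02]
 [ 1.000e-03  2.210e-01  9.750e-01  1.031e+00]
 [ 0.000e+00  0.000e+00  0.000e+00  1.000e+00]]
cell [(0.77, [289, 239, 342, 265]), (0.7, [317, 169, 334, 206]), (0.54, [275, 170, 288, 199])]
charger [(0.93, [312, 166, 340, 213])]
case [(0.63, [211, 143, 258, 228])]
jar [(0.67, [168, 240, 195, 264])]
timer [(0.88, [390, 143, 423, 160])]
weight_200 [(0.62, [150, 167, 159, 172]), (0.49, [164, 155, 175, 165])]
weight_50 [(0.62, [150, 167, 159, 172]), (0.49, [164, 155, 175, 165])]
0.8 [ 0.24330774 -0.62964023  0.24768152] [3.08829665e+00 5.75940295e-01 1.17286106e-05] [ 0.28729825 -0.20826521  0.48774064] 0.025
```

Run:
```python
import cv2,numpy as np
a=cv2.imread("pics/side0.png")[140:290,150:420];b=cv2.imread("pics/top0.png")[130:280,140:430]
a=cv2.resize(a,(798,443),interpolation=3);cv2.imwrite("pics/a.png",a)
b=cv2.resize(b,(798,413),interpolation=3);cv2.imwrite("pics/b.png",b)
```

```text
(no output)
```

View pics/a.png

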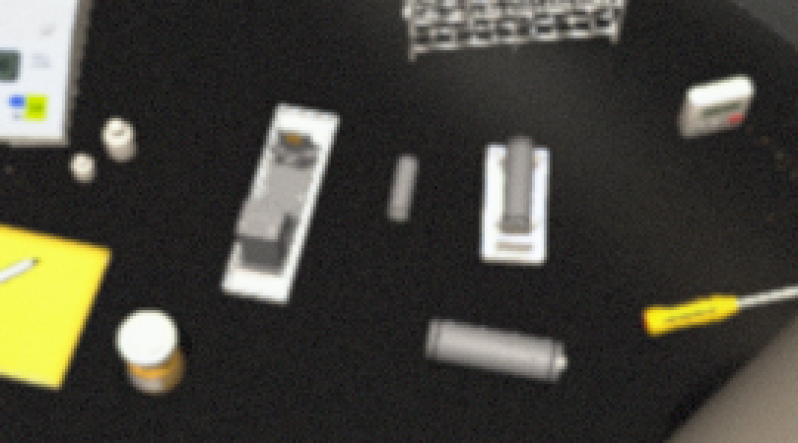

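View pics/b.png

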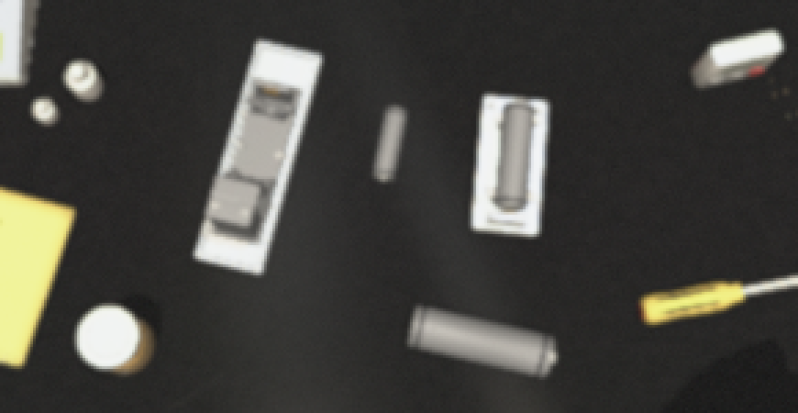

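Bay at left (hood near the robot, end wall far), charger with the middle cell right of it; the large cell lies in front and the small one between. I'll zoom in for corners and the button direction.

Run:
```python
import cv2,numpy as np
from plant import bot
ims={}
for c in("side","top"):
    st=[bot.camera(c).astype(float) for _ in range(6)]
    ims[c]=np.mean(st,0)[:,:,::-1].astype(np.uint8); np.save(f"{c}.npy",ims[c])
def g(im,x,y,w,h,k):
    o=cv2.resize(im[y:y+h,x:x+w],(w*k,h*k),interpolation=cv2.INTER_CUBIC)
    for i in range(0,w,10): cv2.putText(o,str(x+i),(i*k,8),0,.3,(0,255,255));cv2.line(o,(i*k,0),(i*k,3),(0,255,255))
    for i in range(0,h,10): cv2.putText(o,str(y+i),(0,i*k+4),0,.3,(0,255,255))
    return o
a=np.hstack([g(ims["side"],222,168,50,80,7),g(ims["side"],305,180,40,55,7)[:, :280].copy() if 0 else cv2.copyMakeBorder(g(ims["side"],305,178,40,60,7),0,140,0,0,0)])
b=np.hstack([g(ims["top"],205,138,60,95,6),cv2.copyMakeBorder(g(ims["top"],306,160,40,60,7),0,150,0,0,0)])
cv2.imwrite("pics/c.png",a);cv2.imwrite("pics/d.png",b);print(a.shape,b.shape)
```

```text
(560, 630, 3) (570, 640, 3)
```

View pics/c.png

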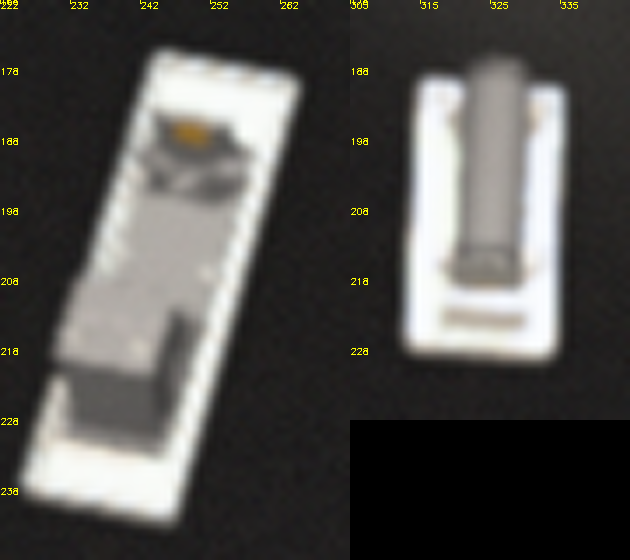

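View pics/d.png

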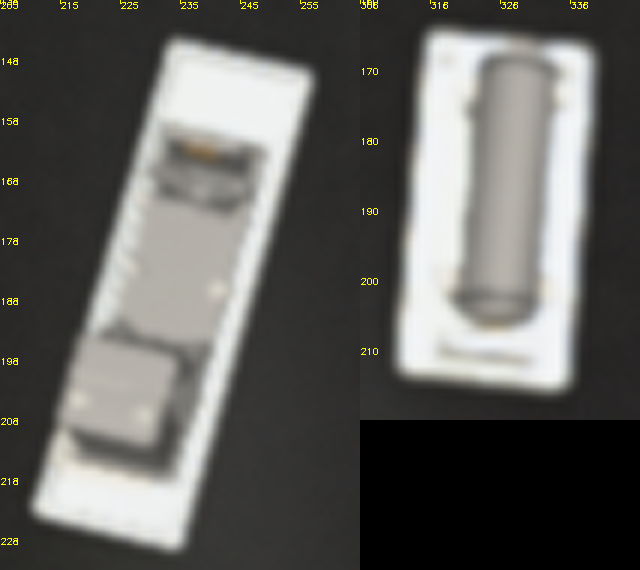

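```bash
cat > h.py <<'E'
import numpy as np,cv2
from plant import bot
M={c:bot.camera_model(c) for c in("side","top")}
def proj(c,P):
    m=M[c];P=np.atleast_2d(P);q=(m["world_to_cam"]@np.c_[P,np.ones(len(P))].T)[:3]
    u=np.stack([q[0]/-q[2],-q[1]/-q[2]],1);u=u*(1+m["k1"]*(u**2).sum(1,keepdims=True))
    return u*[m["fx"],m["fy"]]+[m["cx"],m["cy"]]
def back(c,uv,z):
    m=M[c];d=(np.atleast_2d(uv)-[m["cx"],m["cy"]])/[m["fx"],m["fy"]];u=d.copy()
    for _ in range(20):u=d/(1+m["k1"]*(u**2).sum(1,keepdims=True))
    T=np.linalg.inv(m["world_to_cam"]);r=np.c_[u[:,0],-u[:,1],-np.ones(len(u))]@T[:3,:3].T;o=T[:3,3]
    return o+r*((z-o[2])/r[:,2])[:,None]
def w(p,P):
    x,y,a=p;P=np.atleast_2d(P);return np.c_[x+P[:,0]*np.cos(a)-P[:,1]*np.sin(a),y+P[:,0]*np.sin(a)+P[:,1]*np.cos(a),P[:,2]]
def box(x0,x1,y0,y1,z0,z1):return np.array([[x,y,z] for x in(x0,x1) for y in(y0,y1) for z in(z0,z1)])
def mask(c,Ps,K=8,off=(0,0),sz=(0,0)):
    m=np.zeros((sz[1]*K,sz[0]*K),np.uint8)
    for P in Ps:
        uv=(proj(c,P)-off+.5)*K; cv2.fillConvexPoly(m,cv2.convexHull(np.round(uv*16).astype(np.int32)),255,shift=4)
    return cv2.resize(m,sz,interpolation=cv2.INTER_AREA)/255.
E
cat > fit.py <<'E'
from h import *
from scipy.optimize import minimize
I={c:np.load(c+".npy").astype(float).max(2) for c in M}
def fit(roi,shape,p0,lo=40,hi=200):
    def cost(p):
        e=0
        for c in M:
            x,y,X,Y=roi[c];im=np.clip((I[c][y:Y,x:X]-lo)/(hi-lo),0,1)
            S,G=shape(p); m=mask(c,S,off=(x,y),sz=(X-x,Y-y)); m=cv2.GaussianBlur(m,(0,0),.8)
            if G: # ignore grey parts
                g=cv2.dilate(mask(c,G,off=(x,y),sz=(X-x,Y-y)),np.ones((5,5)))>.02
                d=(m-im);d[g]=0
            else: d=m-im
            e+=(d**2).sum()
        return e
    best=None
    for r in range(3):
        q=minimize(lambda v:cost(p0+v*[.004,.004,.03]+0),np.zeros(3),method="Nelder-Mead",options=dict(xatol=.01,fatol=.01,initial_simplex=np.array([[0,0,0],[1,0,0],[0,1,0],[0,0,1.]])))
        p0=p0+q.x*[.004,.004,.03]
    return p0,q.fun
t=np.linspace(0,6.283,24)
cyl=np.array([[x,.015*np.cos(a),.046+.015*np.sin(a)] for x in(-.05,.05) for a in t])
ch=lambda p:([w(p,box(-.064,.064,-.03,.03,0,.014)),w(p,cyl)],[w(p,cyl)])
g=back("top",[[325,190],[234,186]],.0)
pc=fit({"side":(305,178,345,238),"top":(306,158,346,222)},ch,np.r_[g[0,:2],0.])
print("charger",np.round(pc[0],4),pc[1])
ca=lambda p:([w(p,box(-.108,.108,-.031,.031,0,.012)),w(p,box(-.08,-.03,-.02,.02,.012,.078))],[w(p,box(-.09,.075,-.02,.02,.012,.06)),w(p,box(-.1,-.03,-.022,.022,.012,.078))])
pb=fit({"side":(222,165,272,250),"top":(203,136,265,234)},ca,np.r_[g[1,:2],-.25])
print("case",np.round(pb[0],4),pb[1])
np.save("poses.npy",[pc[0],pb[0]])
for c in M:
    im=np.load(c+".npy").copy()
    k=7
    def crop(x,y,W,H,p,Ps):
        o=cv2.resize(im[y:y+H,x:x+W],(W*k,H*k),interpolation=cv2.INTER_CUBIC)
        for P,col in Ps: cv2.polylines(o,[np.int32((proj(c,w(p,P))-[x,y]+.5)*k)],True,col,1)
        return o
    r=lambda x0,x1,yy,z:[[x0,-yy,z],[x1,-yy,z],[x1,yy,z],[x0,yy,z]]
    fx=lambda x,yy,z0,z1:[[x,-yy,z0],[x,yy,z0],[x,yy,z1],[x,-yy,z1]]
    circ=lambda x:[[x,.015*np.cos(a),.046+.015*np.sin(a)] for a in t]
    A=[(r(-.108,.108,.031,.012),(0,255,0)),([[-.046,-.02,.078],[-.046,.02,.078],[-.066,.02,.078],[-.066,-.02,.078]],(0,0,255)),(fx(.05,.018,.014,.052),(255,0,255)),(fx(.038,.0205,.014,.043),(255,255,0))]
    B=[(r(-.064,.064,.03,.014),(0,255,0)),(circ(-.05),(0,0,255)),(circ(.05),(0,0,255)),(fx(-.054,.013,.014,.04),(255,0,255)),(fx(.054,.013,.014,.04),(255,255,0))]
    q={"side":((222,165,50,80),(305,178,40,60)),"top":((203,138,60,80+14),(306,158,40,60))}[c]
    k=6 if c=="top" else 7
    o1=crop(*q[0],pb[0],A);o2=crop(*q[1],pc[0],B)
    o2=cv2.copyMakeBorder(o2,0,max(0,o1.shape[0]-o2.shape[0]),0,0,0)[:o1.shape[0]]
    if o1.shape[0]<o2.shape[0]: pass
    cv2.imwrite(f"pics/fit_{c}.png",np.hstack([o1,o2]))
E
python3 fit.py
python3 -c "
import cv2,numpy as np
a=cv2.imread('pics/fit_side.png');b=cv2.imread('pics/fit_top.png');h=max(a.shape[0],b.shape[0])
p=lambda i:cv2.copyMakeBorder(i,0,h-i.shape[0],0,0,0)
o=np.hstack([p(a),p(b)]);f=min(800/o.shape[1],600/h);cv2.imwrite('pics/fit.png',a);print(a.shape,b.shape)"
```

```text
charger [ 0.54   -0.1057 -0.1038] 44.72376274536084
case [ 0.5487  0.1287 -0.2462] 26.277900249786207
(560, 630, 3) (564, 600, 3)
```

View pics/fit_side.png

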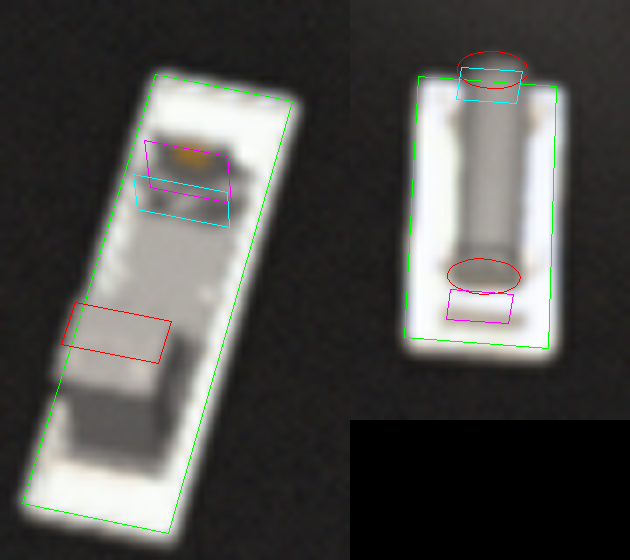

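View pics/fit_top.png

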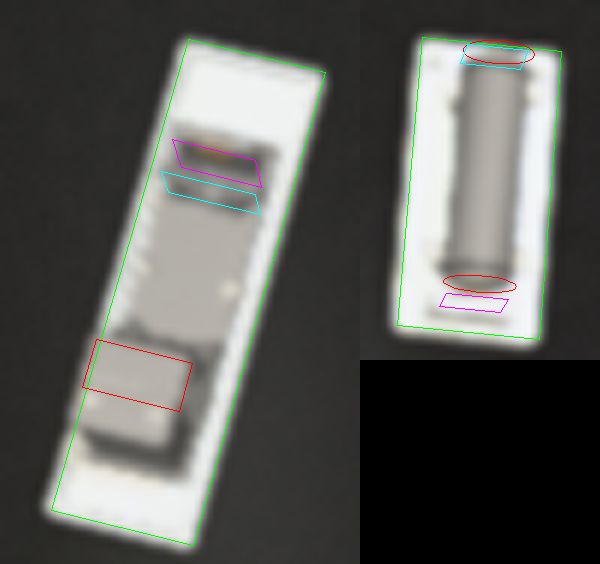

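```bash
cat > jog.py <<'E'
import numpy as np
from scipy.spatial.transform import Rotation as R
def tool(yaw,tilt=0):  # tool x along heading yaw, raised by tilt; z down-ish
    x=np.array([np.cos(yaw)*np.cos(tilt),np.sin(yaw)*np.cos(tilt),np.sin(tilt)])
    y=np.array([np.sin(yaw),-np.cos(yaw),0]);return np.c_[x,y,np.cross(x,y)]
def inc(p0,R0,p1,R1):
    return np.round(R0.T@(np.array(p1)-p0),4),np.round(R.from_matrix(R0.T@R1).as_rotvec(),3)
E
python3 - <<'E'
from h import *;from jog import *
for z in(0,.014,.03,.04,.06):print(z,back("side",[[323.5,223.2]],z)[0,:2].round(4),back("top",[[323.3,210.5]],z)[0,:2].round(4))
pc,pb=np.load("poses.npy")
# cell near/far-end & mid: local coords of cell outline pts
I={c:np.load(c+".npy") for c in M}
for c in M:
    for x in np.arange(-.068,.07,.004):
        uv=proj(c,w(pc,[[x,0,.014 if abs(x)>.055 else .055]]))
        print(c,round(x*1e3),I[c][int(round(uv[0,1])),int(round(uv[0,0]))],end=' ')
    print()
s=bot.sense();R0=R.from_rotvec(s["ee_rot"]).as_matrix()
for z in(.25,.13):print(inc(s["tool_pos"],R0,[*pc[:2],z],tool(pc[2])))
im=I["top"][158:214,306:346];a=cv2.resize(im,(400,560),interpolation=cv2.INTER_CUBIC)
im=I["side"][178:234,305:345];b=cv2.resize(im,(400,560),interpolation=cv2.INTER_CUBIC)
o=np.hstack([a,b]).astype(float);o=np.clip((o-90)*1.6,0,255);cv2.imwrite("pics/e.png",o)
E
```

```text
0 [ 0.4944 -0.1042] [ 0.4855 -0.1002]
0.014 [ 0.487  -0.1026] [ 0.4826 -0.0986]
0.03 [ 0.4786 -0.1007] [ 0.4793 -0.0967]
0.04 [ 0.4734 -0.0996] [ 0.4772 -0.0955]
0.06 [ 0.4629 -0.0973] [ 0.4731 -0.0931]
side -68 [132 141 145] side -64 [233 239 237] side -60 [220 228 227] side -56 [178 191 197] side -52 [118 125 130] side -48 [126 133 138] side -44 [134 139 144] side -40 [149 154 158] side -36 [161 166 171] side -32 [160 167 171] side -28 [162 167 172] side -24 [161 165 171] side -20 [160 165 170] side -16 [159 165 169] side -12 [159 164 169] side -8 [157 162 167] side -4 [154 159 165] side 0 [153 158 164] side 4 [158 163 169] side 8 [158 163 169] side 12 [156 161 166] side 16 [156 160 166] side 20 [154 159 165] side 24 [154 160 165] side 28 [154 159 165] side 32 [154 159 163] side 36 [153 158 162] side 40 [145 150 155] side 44 [127 131 136] side 48 [84 88 91] side 52 [60 62 65] side 56 [147 150 156] side 60 [146 150 155] side 64 [138 142 147] side 68 [120 122 126] 
top -68 [153 159 158] top -64 [225 229 226] top -60 [184 193 193] top -56 [194 194 193] top -52 [119 129 132] top -48 [1
[... 179 characters left out ...]
177 181] top -12 [171 177 182] top -8 [171 177 181] top -4 [170 177 181] top 0 [168 176 179] top 4 [168 175 180] top 8 [168 176 179] top 12 [168 176 179] top 16 [169 176 180] top 20 [169 175 180] top 24 [169 175 179] top 28 [167 174 178] top 32 [167 174 179] top 36 [163 169 173] top 40 [145 151 155] top 44 [153 160 164] top 48 [152 160 164] top 52 [59 61 63] top 56 [131 136 139] top 60 [173 180 181] top 64 [117 124 126] top 68 [39 40 41] 
(array([ 0.4655, -0.3818, -0.0023]), array([ 0.   , -0.   ,  0.473]))
(array([ 0.4655, -0.3818,  0.1177]), array([ 0.   , -0.   ,  0.473]))[ WARN:0@0.869] global loadsave.cpp:1063 imwrite_ Unsupported depth image for selected encoder is fallbacked to CV_8U.
```

View pics/e.png

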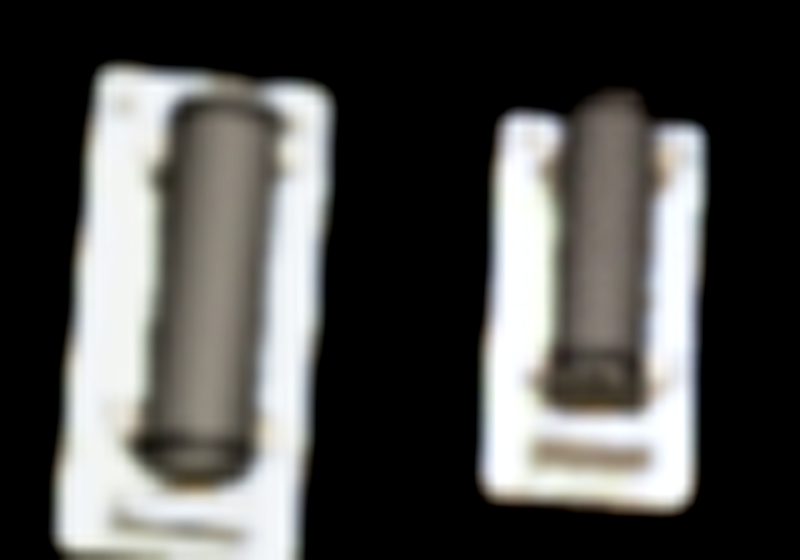

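The strip triangulates to z≈0.03 at local x≈−61 mm: that is the plate, so the flat end faces the robot and the button faces away, the same direction as the bay. Moving over the cell now.

Request:
{"name": "jog_arm", "arguments": {"increments": [{"dx": 0.06,"dy": -0.05,"grip": 100,"az": 0.1},{"dx": 0.11,"dy": -0.09,"az": 0.2},{"dx": 0.16,"dy": -0.13,"az": 0.3},{"dx": 0.2,"dy": -0.165,"az": 0.4},{"dx": 0.245,"dy": -0.2,"az": 0.473},{"dx": 0.29,"dy": -0.24,"az": 0.473},{"dx": 0.34,"dy": -0.28,"az": 0.473},{"dx": 0.385,"dy": -0.315,"az": 0.473},{"dx": 0.43,"dy": -0.35,"az": 0.473},{"dx": 0.47,"dy": -0.384,"az": 0.473},{"dx": 0.47,"dy": -0.384,"az": 0.473},{"dx": 0.47,"dy": -0.384,"az": 0.473}]}}

```text
schema error: expected keys grip, dx, dy, dz, ax, ay, az
```

```bash
cat > to.py <<'E'
from jog import *;from plant import bot;import sys
def show(targets):
    s=bot.sense();R0=R.from_rotvec(s["ee_rot"]).as_matrix();p=s["tool_pos"]
    print("t",s["t"],"p",p.round(4),"x",R0[:,0].round(3),"z",R0[:,2].round(3),"F",s["contact_force"].round(2),"w",s["gripper_width"].round(4))
    for q,Rt in targets:print(inc(p,R0,q,Rt))
pc,pb=np.load("poses.npy")
def loc(pose,x,y=0):
    a=pose[2];return pose[0]+x*np.cos(a)-y*np.sin(a),pose[1]+x*np.sin(a)+y*np.cos(a)
E
python3 - <<'E'
from to import *
show([((*loc(pc,.005),.12),tool(pc[2])),((*loc(pc,.005),.052),tool(pc[2]))])
E
```

```text
Traceback (most recent call last):
  File "to.py", line 4, in show
    print("t",s["t"],"p",p.round(4),"x",R0[:,0].round(3),"z",R0[:,2].round(3),"F",s["contact_force"].round(2),"w",s["gripper_width"].round(4))
                                                                                                                  ^^^^^^^^^^^^^^^^^^^^^^^^
AttributeError: 'float' object has no attribute 'round'
```

Request:
{"name": "jog_arm", "arguments": {"increments": [{"grip": 100,"dx": 0.2,"dy": -0.165,"dz": 0,"ax": 0,"ay": 0,"az": 0.2},{"grip": 100,"dx": 0.2,"dy": -0.165,"dz": 0,"ax": 0,"ay": 0,"az": 0.4},{"grip": 100,"dx": 0.2,"dy": -0.165,"dz": 0,"ax": 0,"ay": 0,"az": 0.473},{"grip": 100,"dx": 0.47,"dy": -0.384,"dz": 0,"ax": 0,"ay": 0,"az": 0.473},{"grip": 100,"dx": 0.47,"dy": -0.384,"dz": 0,"ax": 0,"ay": 0,"az": 0.473},{"grip": 100,"dx": 0.47,"dy": -0.384,"dz": 0,"ax": 0,"ay": 0,"az": 0.473},{"grip": 100,"dx": 0.47,"dy": -0.384,"dz": 0,"ax": 0,"ay": 0,"az": 0.473},{"grip": 100,"dx": 0.47,"dy": -0.384,"dz": 0,"ax": 0,"ay": 0,"az": 0.473},{"grip": 100,"dx": 0.47,"dy": -0.384,"dz": 0,"ax": 0,"ay": 0,"az": 0.473},{"grip": 100,"dx": 0.47,"dy": -0.384,"dz": 0,"ax": 0,"ay": 0,"az": 0.473},{"grip": 100,"dx": 0.47,"dy": -0.384,"dz": 0,"ax": 0,"ay": 0,"az": 0.473},{"grip": 100,"dx": 0.47,"dy": -0.384,"dz": 0,"ax": 0,"ay": 0,"az": 0.473}]}}

```text
t: 2.9
tool_pos: [0.5429, -0.1029, 0.2475]
ee_rot: [3.137, -0.165, -0.001]
contact_force: [-0.0, 0.1, 0.5]
gripper_width: 0.0879
```

```bash
sed -i 's/s\["gripper_width"\].round(4)/round(s["gripper_width"],4)/' to.py
python3 - <<'E'
from to import *
show([((*loc(pc,.005),.12),tool(pc[2])),((*loc(pc,.005),.052),tool(pc[2]))])
E
```

```text
t 2.9 p [ 0.5429 -0.1029  0.2475] x [ 0.995 -0.105 -0.   ] z [-0.001 -0.001 -1.   ] F [-0.03  0.1   0.52] w 0.0879
(array([0.0024, 0.003 , 0.1275]), array([ 0.001,  0.   , -0.001]))
(array([0.0024, 0.0029, 0.1955]), array([ 0.001,  0.   , -0.001]))
```

Request:
{"name": "jog_arm", "arguments": {"grip_force": 25, "increments": [{"grip": 100,"dx": 0.0025,"dy": 0.003,"dz": 0.06,"ax": 0,"ay": 0,"az": 0},{"grip": 100,"dx": 0.0025,"dy": 0.003,"dz": 0.12,"ax": 0,"ay": 0,"az": 0},{"grip": 100,"dx": 0.0025,"dy": 0.003,"dz": 0.16,"ax": 0,"ay": 0,"az": 0},{"grip": 100,"dx": 0.0025,"dy": 0.003,"dz": 0.185,"ax": 0,"ay": 0,"az": 0},{"grip": 60,"dx": 0.0025,"dy": 0.003,"dz": 0.195,"ax": 0,"ay": 0,"az": 0},{"grip": 60,"dx": 0.0025,"dy": 0.003,"dz": 0.195,"ax": 0,"ay": 0,"az": 0},{"grip": 60,"dx": 0.0025,"dy": 0.003,"dz": 0.195,"ax": 0,"ay": 0,"az": 0}]}}

```text
t: 3.78
tool_pos: [0.5463, -0.1058, 0.0539]
ee_rot: [3.137, -0.165, 0.003]
contact_force: [-0.6, 0.3, 0.2]
gripper_width: 0.0615
```

Run:
```python
from to import *
import cv2
from h import back
show([((*loc(pc,.005),.052),tool(pc[2]))])
c=bot.camera("side");d=bot.camera("top")
o=np.hstack([cv2.resize(c[160:240,290:360],(400,457),interpolation=2),cv2.resize(d[150:230,290:360],(400,457),interpolation=2)])
cv2.imwrite("pics/g.png",o[:,:,::-1])
```

```text
t 3.775 p [ 0.5463 -0.1058  0.0539] x [ 0.994 -0.105  0.002] z [ 0.002 -0.    -1.   ] F [-0.6   0.33  0.21] w 0.0615
(array([-0.0013,  0.0005,  0.0019]), array([ 0.   , -0.002, -0.001]))
```

View pics/g.png

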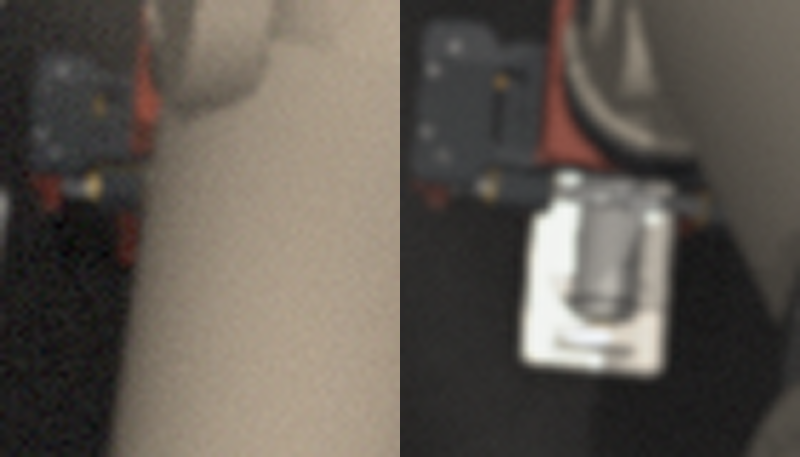

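The top view shows the fingers straddling the cell, with the plate strip still at the near end. The arm hides the side view. Closing and lifting.

Request:
{"name": "jog_arm", "arguments": {"grip_force": 30, "increments": [{"grip": 20,"dx": 0,"dy": 0,"dz": 0.001,"ax": 0,"ay": 0,"az": 0},{"grip": 20,"dx": 0,"dy": 0,"dz": 0.001,"ax": 0,"ay": 0,"az": 0},{"grip": 20,"dx": 0,"dy": 0,"dz": 0.001,"ax": 0,"ay": 0,"az": 0},{"grip": 20,"dx": 0,"dy": 0,"dz": 0.001,"ax": 0,"ay": 0,"az": 0},{"grip": 20,"dx": 0,"dy": 0,"dz": 0.001,"ax": 0,"ay": 0,"az": 0},{"grip": 20,"dx": 0,"dy": 0,"dz": 0.001,"ax": 0,"ay": 0,"az": 0}]}}

```text
t: 4.62
tool_pos: [0.5455, -0.1068, 0.0519]
ee_rot: [3.136, -0.165, 0.0]
contact_force: [-0.4, -6.0, 1.9]
gripper_width: 0.0296
```

Run:
```python
from to import *
show([])
```

```text
t 4.625 p [ 0.5455 -0.1068  0.0519] x [ 0.994 -0.105  0.   ] z [ 0.    -0.002 -1.   ] F [-0.45 -5.99  1.95] w 0.0296
```

Request:
{"name": "jog_arm", "arguments": {"increments": [{"grip": 20,"dx": 0,"dy": 0,"dz": -0.02,"ax": 0,"ay": 0,"az": 0},{"grip": 20,"dx": 0,"dy": 0,"dz": -0.06,"ax": 0,"ay": 0,"az": 0},{"grip": 20,"dx": 0,"dy": 0,"dz": -0.11,"ax": 0,"ay": 0,"az": 0},{"grip": 20,"dx": 0,"dy": 0,"dz": -0.15,"ax": 0,"ay": 0,"az": 0},{"grip": 20,"dx": 0,"dy": 0,"dz": -0.15,"ax": 0,"ay": 0,"az": 0},{"grip": 20,"dx": 0,"dy": 0,"dz": -0.15,"ax": 0,"ay": 0,"az": 0}]}}

```text
t: 5.38
tool_pos: [0.5446, -0.1047, 0.2005]
ee_rot: [-3.137, 0.163, 0.003]
contact_force: [-0.0, -0.0, -0.7]
gripper_width: 0.0294
```

```bash
cat >> to.py <<'E'
TH=pb[2]
G=.005   # grasp point along cell from its centre
def tcp(f,zf,t,s=0,y=0):
    """TCP for flat-end centre at case x=f+s, height zf above axis, tilt t"""
    c,n=np.cos(t),np.sin(t);L=.05+G
    x=f+L*c;z=.046+zf+L*n          # grasp point
    x-=.006*n;z+=.006*c            # tool z=(sin t,0,-cos t)
    return (*loc(pb,x+s,y),z),tool(TH,t)
E
python3 - <<'E'
from to import *
show([tcp(-.033,.10,.0),tcp(-.033,.10,.314),tcp(-.033,.05,.314),tcp(-.033,.0,.314)])
E
```

```text
t 5.375 p [ 0.5446 -0.1047  0.2005] x [ 0.995 -0.103 -0.002] z [-0.002  0.001 -1.   ] F [-0.03 -0.04 -0.71] w 0.0294
(array([ 0.0017, -0.2294,  0.0486]), array([-0.   ,  0.002,  0.143]))
(array([-0.0028, -0.2301,  0.0319]), array([-0.023,  0.315,  0.141]))
(array([-0.0027, -0.23  ,  0.0819]), array([-0.023,  0.315,  0.141]))
(array([-0.0026, -0.23  ,  0.1319]), array([-0.023,  0.315,  0.141]))
```

Request:
{"name": "jog_arm", "arguments": {"increments": [{"grip": 20,"dx": 0,"dy": -0.06,"dz": 0,"ax": 0,"ay": 0,"az": 0.05},{"grip": 20,"dx": 0,"dy": -0.12,"dz": 0,"ax": 0,"ay": 0,"az": 0.1},{"grip": 20,"dx": 0,"dy": -0.17,"dz": 0,"ax": 0,"ay": 0,"az": 0.141},{"grip": 20,"dx": -0.0028,"dy": -0.229,"dz": 0,"ax": -0.01,"ay": 0.15,"az": 0.141},{"grip": 20,"dx": -0.0028,"dy": -0.229,"dz": 0.02,"ax": -0.023,"ay": 0.315,"az": 0.141},{"grip": 20,"dx": -0.0028,"dy": -0.229,"dz": 0.05,"ax": -0.023,"ay": 0.315,"az": 0.141},{"grip": 20,"dx": -0.0028,"dy": -0.229,"dz": 0.082,"ax": -0.023,"ay": 0.315,"az": 0.141},{"grip": 20,"dx": -0.0028,"dy": -0.229,"dz": 0.082,"ax": -0.023,"ay": 0.315,"az": 0.141}]}}

```text
t: 6.38
tool_pos: [0.5634, 0.1221, 0.1157]
ee_rot: [3.039, -0.374, 0.472]
contact_force: [1.0, 0.2, -1.9]
gripper_width: 0.029
```

Run:
```python
from to import *
import cv2
from h import *
show([tcp(-.033,.05,.314),tcp(-.033,.0,.314)])
s=bot.sense();R0=R.from_rotvec(s["ee_rot"]).as_matrix();p=s["tool_pos"]
t=np.linspace(0,6.28,24)
out=[]
for c,(x,y) in{"side":(215,165),"top":(195,135)}.items():
    im=np.mean([bot.camera(c).astype(float) for _ in range(4)],0)[:,:,::-1]
    o=cv2.resize(im[y:y+85,x:x+66].astype(np.uint8),(396,510),interpolation=2)
    for xe,rr in((-.055,.015),(.041,.015),(.045,.005)):
        P=np.array([p+R0@np.array([xe,rr*np.cos(a),.006+rr*np.sin(a)]) for a in t])
        cv2.polylines(o,[np.int32((proj(c,P)-[x,y]+.5)*6)],True,(0,0,255),1)
    out.append(o)
cv2.imwrite("pics/i.png",np.hstack(out))
```

```text
t 6.375 p [0.5634 0.1221 0.1157] x [ 0.925 -0.23   0.304] z [ 0.293 -0.079 -0.953] F [ 0.98  0.23 -1.91] w 0.029
(array([ 0.0024, -0.0028, -0.0024]), array([0.005, 0.005, 0.002]))
(array([-0.0128, -0.0031,  0.0452]), array([0.005, 0.005, 0.002]))
```

View pics/i.png

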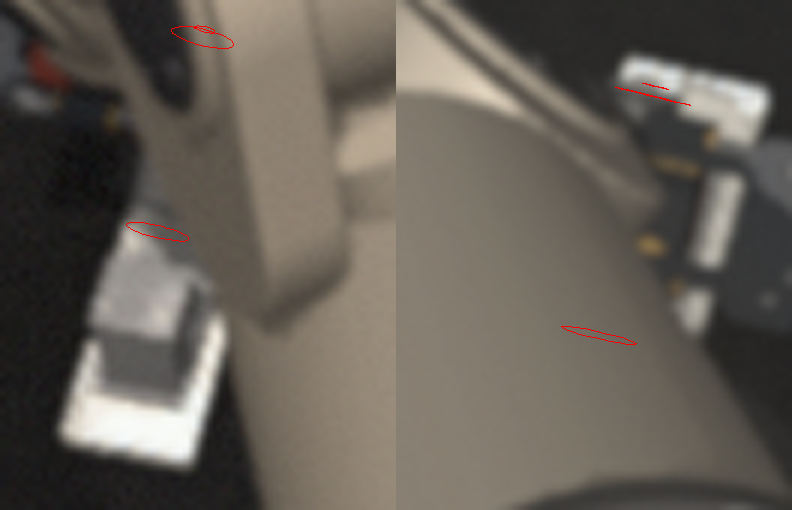

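The arm hides most of it, but the cell is tilted, button up, in front of the hood. Lowering in steps.

Request:
{"name": "jog_arm", "arguments": {"increments": [{"grip": 20,"dx": -0.003,"dy": -0.0015,"dz": 0.012,"ax": 0.005,"ay": 0.005,"az": 0.002},{"grip": 20,"dx": -0.0065,"dy": -0.0015,"dz": 0.024,"ax": 0.005,"ay": 0.005,"az": 0.002},{"grip": 20,"dx": -0.0095,"dy": -0.0015,"dz": 0.034,"ax": 0.005,"ay": 0.005,"az": 0.002},{"grip": 20,"dx": -0.0116,"dy": -0.0015,"dz": 0.041,"ax": 0.005,"ay": 0.005,"az": 0.002},{"grip": 20,"dx": -0.0116,"dy": -0.0015,"dz": 0.041,"ax": 0.005,"ay": 0.005,"az": 0.002},{"grip": 20,"dx": -0.0116,"dy": -0.0015,"dz": 0.041,"ax": 0.005,"ay": 0.005,"az": 0.002},{"grip": 20,"dx": -0.0116,"dy": -0.0015,"dz": 0.041,"ax": 0.005,"ay": 0.005,"az": 0.002}]}}

```text
t: 7.65
tool_pos: [0.5689, 0.1239, 0.0775]
ee_rot: [3.044, -0.379, 0.494]
contact_force: [-0.3, -0.2, -1.5]
gripper_width: 0.0292
```

Run:
```python
from to import *
show([tcp(-.033,.001,.314,0,-.0015),tcp(-.043,.001,.314,0,-.0015)])
```

```text
t 7.65 p [0.5689 0.1239 0.0775] x [ 0.92  -0.234  0.316] z [ 0.307 -0.072 -0.949] F [-0.3  -0.23 -1.45] w 0.0292
(array([-0.0056,  0.0019,  0.0064]), array([-0.005, -0.007, -0.002]))
(array([-0.0151,  0.0019,  0.0032]), array([-0.005, -0.007, -0.002]))
```

Request:
{"name": "jog_arm", "arguments": {"increments": [{"grip": 20,"dx": -0.0035,"dy": 0.001,"dz": 0.004,"ax": -0.005,"ay": -0.007,"az": -0.002},{"grip": 20,"dx": -0.007,"dy": 0.0019,"dz": 0.0058,"ax": -0.005,"ay": -0.007,"az": -0.002},{"grip": 20,"dx": -0.0104,"dy": 0.0019,"dz": 0.0048,"ax": -0.005,"ay": -0.007,"az": -0.002},{"grip": 20,"dx": -0.0104,"dy": 0.0019,"dz": 0.0048,"ax": -0.005,"ay": -0.007,"az": -0.002},{"grip": 20,"dx": -0.0104,"dy": 0.0019,"dz": 0.0048,"ax": -0.005,"ay": -0.007,"az": -0.002}]}}

```text
t: 8.28
tool_pos: [0.5598, 0.1243, 0.0692]
ee_rot: [3.042, -0.376, 0.481]
contact_force: [-1.3, 1.5, -0.8]
gripper_width: 0.0288
```

```bash
cat >> to.py <<'E'
def fl(y=-.0015):
    s=bot.sense();R0=R.from_rotvec(s["ee_rot"]).as_matrix();p=s["tool_pos"]
    e=p+R0@[-.05-G,0,.006];d=e[:2]-pb[:2];a=TH;F=s["contact_force"]
    print("t %.2f flat end case x %.2f y %.2f zf %.2f tilt %.3f yawerr %.3f | Fx %.2f Fy %.2f Fz %.2f"%(s["t"],1e3*(d[0]*np.cos(a)+d[1]*np.sin(a)),1e3*(-d[0]*np.sin(a)+d[1]*np.cos(a)),1e3*(e[2]-.046),np.arcsin(R0[2,0]),np.arctan2(R0[1,0],R0[0,0])-a,F[0]*np.cos(a)+F[1]*np.sin(a),-F[0]*np.sin(a)+F[1]*np.cos(a),F[2]),"M",s["wrist_torque"].round(2))
E
python3 -c "
from to import *
fl();show([tcp(-.043,.001,.314,0,-.0015)])"
```

```text
t 8.28 flat end case x -38.58 y -1.53 zf 0.58 tilt 0.313 yawerr 0.000 | Fx -1.60 Fy 1.12 Fz -0.81 M [0.39 0.41 0.04]
t 8.275 p [0.5598 0.1243 0.0692] x [ 0.923 -0.232  0.308] z [ 0.299 -0.076 -0.951] F [-1.28  1.48 -0.81] w 0.0288
(array([-0.0041, -0.    , -0.0018]), array([0.   , 0.001, 0.   ]))
```

Request:
{"name": "jog_arm", "arguments": {"increments": [{"grip": 20,"dx": 0,"dy": 0,"dz": 0,"ax": 0,"ay": 0,"az": 0},{"grip": 20,"dx": 0,"dy": 0,"dz": 0,"ax": 0,"ay": 0,"az": 0},{"grip": 20,"dx": 0,"dy": 0,"dz": 0,"ax": 0,"ay": 0,"az": 0}]}}

```text
t: 8.65
tool_pos: [0.56, 0.1241, 0.0692]
ee_rot: [3.042, -0.377, 0.481]
contact_force: [-0.5, 2.2, -1.8]
gripper_width: 0.0294
```

```bash
python3 -c "
from to import *
fl()"
```

```text
t 8.65 flat end case x -38.34 y -1.65 zf 0.57 tilt 0.314 yawerr -0.000 | Fx -1.05 Fy 2.01 Fz -1.82 M [0.49 0.48 0.04]
```

Request:
{"name": "jog_arm", "arguments": {"increments": [{"grip": 20,"dx": 0.001,"dy": 0,"dz": -0.003,"ax": 0,"ay": 0,"az": 0},{"grip": 20,"dx": 0.001,"dy": 0,"dz": -0.003,"ax": 0,"ay": 0,"az": 0},{"grip": 20,"dx": 0.001,"dy": 0,"dz": -0.003,"ax": 0,"ay": 0,"az": 0},{"grip": 20,"dx": 0.001,"dy": 0,"dz": -0.003,"ax": 0,"ay": 0,"az": 0}]}}

```text
t: 9.15
tool_pos: [0.56, 0.1238, 0.0724]
ee_rot: [3.042, -0.377, 0.481]
contact_force: [0.4, -0.6, -2.7]
gripper_width: 0.0294
```

```bash
python3 -c "
from to import *
fl()"
```

```text
t 9.15 flat end case x -38.29 y -1.90 zf 3.69 tilt 0.314 yawerr -0.000 | Fx 0.52 Fy -0.45 Fz -2.73 M [0.16 0.34 0.01]
```

Request:
{"name": "jog_arm", "arguments": {"increments": [{"grip": 20,"dx": -0.001,"dy": -0.0015,"dz": -0.0003,"ax": 0,"ay": 0,"az": 0},{"grip": 20,"dx": -0.0025,"dy": -0.0015,"dz": -0.0006,"ax": 0,"ay": 0,"az": 0},{"grip": 20,"dx": -0.0035,"dy": -0.0015,"dz": -0.001,"ax": 0,"ay": 0,"az": 0},{"grip": 20,"dx": -0.0035,"dy": -0.0015,"dz": -0.001,"ax": 0,"ay": 0,"az": 0},{"grip": 20,"dx": -0.0035,"dy": -0.0015,"dz": -0.001,"ax": 0,"ay": 0,"az": 0}]}}

```text
t: 9.78
tool_pos: [0.5573, 0.1265, 0.0725]
ee_rot: [3.042, -0.377, 0.482]
contact_force: [3.3, -1.3, -1.5]
gripper_width: 0.0294
```

```bash
python3 -c "
from to import *
fl()"
```

```text
t 9.78 flat end case x -41.55 y 0.01 zf 3.81 tilt 0.314 yawerr -0.000 | Fx 3.52 Fy -0.43 Fz -1.52 M [ 0.14 -0.25 -0.02]
```

Request:
{"name": "jog_arm", "arguments": {"increments": [{"grip": 20,"dx": -0.001,"dy": 0,"dz": 0.0002,"ax": 0,"ay": 0,"az": 0},{"grip": 20,"dx": -0.002,"dy": 0,"dz": 0.0004,"ax": 0,"ay": 0,"az": 0},{"grip": 20,"dx": -0.0033,"dy": 0,"dz": 0.0004,"ax": 0,"ay": 0,"az": 0},{"grip": 20,"dx": -0.0033,"dy": 0,"dz": 0.0004,"ax": 0,"ay": 0,"az": 0},{"grip": 20,"dx": -0.0033,"dy": 0,"dz": 0.0004,"ax": 0,"ay": 0,"az": 0}]}}

```text
t: 10.4
tool_pos: [0.5544, 0.1272, 0.0712]
ee_rot: [3.042, -0.377, 0.482]
contact_force: [4.9, -0.8, 2.8]
gripper_width: 0.0292
```

```bash
python3 -c "
from to import *
fl()"
```

```text
t 10.40 flat end case x -44.56 y 0.03 zf 2.48 tilt 0.314 yawerr -0.000 | Fx 4.89 Fy 0.44 Fz 2.78 M [ 0.01 -0.72  0.01]
```

Request:
{"name": "jog_arm", "arguments": {"increments": [{"grip": 20,"dx": 0.0003,"dy": 0,"dz": -0.001,"ax": 0,"ay": 0,"az": 0},{"grip": 20,"dx": 0.0003,"dy": 0,"dz": -0.001,"ax": 0,"ay": 0,"az": 0},{"grip": 20,"dx": 0.0003,"dy": 0,"dz": -0.001,"ax": 0,"ay": 0,"az": 0},{"grip": 20,"dx": 0.0003,"dy": 0,"dz": -0.001,"ax": 0,"ay": 0,"az": 0}]}}

```text
t: 10.9
tool_pos: [0.5539, 0.1273, 0.0719]
ee_rot: [3.042, -0.377, 0.481]
contact_force: [4.2, 0.1, 0.1]
gripper_width: 0.0293
```

```bash
python3 -c "
from to import *
fl()"
```

```text
t 10.90 flat end case x -45.02 y -0.08 zf 3.22 tilt 0.314 yawerr -0.000 | Fx 4.06 Fy 1.08 Fz 0.06 M [ 0.18 -0.64  0.06]
```

Request:
{"name": "jog_arm", "arguments": {"increments": [{"grip": 20,"dx": -0.001,"dy": 0,"dz": -0.0003,"ax": 0,"ay": 0,"az": 0},{"grip": 20,"dx": -0.002,"dy": 0,"dz": -0.0006,"ax": 0,"ay": 0,"az": 0},{"grip": 20,"dx": -0.0033,"dy": 0,"dz": -0.001,"ax": 0,"ay": 0,"az": 0},{"grip": 20,"dx": -0.0033,"dy": 0,"dz": -0.001,"ax": 0,"ay": 0,"az": 0},{"grip": 20,"dx": -0.0033,"dy": 0,"dz": -0.001,"ax": 0,"ay": 0,"az": 0},{"grip": 20,"dx": -0.0033,"dy": 0,"dz": -0.001,"ax": 0,"ay": 0,"az": 0}]}}

```text
t: 11.65
tool_pos: [0.551, 0.128, 0.0721]
ee_rot: [3.042, -0.377, 0.482]
contact_force: [5.5, -0.3, -0.1]
gripper_width: 0.0292
```

```bash
python3 -c "
from to import *
fl()"
```

```text
t 11.65 flat end case x -48.02 y -0.09 zf 3.36 tilt 0.314 yawerr -0.000 | Fx 5.44 Fy 1.05 Fz -0.06 M [ 0.1  -0.92  0.01]
```

```bash
python3 -c "
from to import *
show([tcp(-.0497,.0025,.314),tcp(-.0495,.0018,.26),tcp(-.0494,.0012,.21),tcp(-.0494,.001,.16)])"
```

```text
t 11.65 p [0.551  0.128  0.0721] x [ 0.922 -0.232  0.309] z [ 0.3   -0.076 -0.951] F [ 5.53 -0.31 -0.06] w 0.0292
(array([-0.0019, -0.0001,  0.0003]), array([ 0., -0., -0.]))
(array([-0.0016, -0.0001,  0.004 ]), array([ 0.   , -0.054, -0.   ]))
(array([-0.0017, -0.0001,  0.0074]), array([ 0.   , -0.104, -0.   ]))
(array([-0.0018, -0.0001,  0.0103]), array([ 0.   , -0.154, -0.   ]))
```

Request:
{"name": "jog_arm", "arguments": {"increments": [{"grip": 20,"dx": -0.0019,"dy": 0,"dz": 0.0003,"ax": 0,"ay": 0,"az": 0},{"grip": 20,"dx": -0.0019,"dy": 0,"dz": 0.0003,"ax": 0,"ay": 0,"az": 0},{"grip": 20,"dx": -0.0016,"dy": 0,"dz": 0.002,"ax": 0,"ay": -0.027,"az": 0},{"grip": 20,"dx": -0.0016,"dy": 0,"dz": 0.004,"ax": 0,"ay": -0.054,"az": 0},{"grip": 20,"dx": -0.0017,"dy": 0,"dz": 0.0057,"ax": 0,"ay": -0.079,"az": 0},{"grip": 20,"dx": -0.0017,"dy": 0,"dz": 0.0074,"ax": 0,"ay": -0.104,"az": 0},{"grip": 20,"dx": -0.0018,"dy": 0,"dz": 0.0088,"ax": 0,"ay": -0.129,"az": 0},{"grip": 20,"dx": -0.0018,"dy": 0,"dz": 0.0103,"ax": 0,"ay": -0.154,"az": 0},{"grip": 20,"dx": -0.0018,"dy": 0,"dz": 0.0103,"ax": 0,"ay": -0.154,"az": 0},{"grip": 20,"dx": -0.0018,"dy": 0,"dz": 0.0103,"ax": 0,"ay": -0.154,"az": 0}]}}

```text
t: 12.9
tool_pos: [0.5531, 0.1273, 0.062]
ee_rot: [3.088, -0.383, 0.25]
contact_force: [6.8, -1.6, 2.4]
gripper_width: 0.0297
```

```bash
python3 -c "
from to import *
fl();show([tcp(-.0497,.0015,.16),tcp(-.0497,.0015,.12),tcp(-.0497,.0015,.08),tcp(-.0497,.0015,.04),tcp(-.0497,.0015,0)])"
```

```text
t 12.90 flat end case x -48.71 y -0.21 zf 1.22 tilt 0.161 yawerr -0.001 | Fx 7.03 Fy 0.13 Fz 2.35 M [-0.08 -1.12 -0.05]
t 12.9 p [0.5531 0.1273 0.062 ] x [ 0.957 -0.241  0.161] z [ 0.156 -0.039 -0.987] F [ 6.85 -1.59  2.35] w 0.0297
(array([-0.0009, -0.0003, -0.0004]), array([-0.   , -0.001, -0.001]))
(array([-0.0007, -0.0003,  0.0018]), array([-0.   , -0.041, -0.001]))
(array([-0.0006, -0.0003,  0.0041]), array([-0.   , -0.081, -0.001]))
(array([-0.0006, -0.0003,  0.0063]), array([-0.   , -0.121, -0.001]))
(array([-0.0007, -0.0003,  0.0085]), array([-0.   , -0.161, -0.001]))
```

Request:
{"name": "jog_arm", "arguments": {"increments": [{"grip": 20,"dx": 0.0001,"dy": 0,"dz": 0.0011,"ax": 0,"ay": -0.02,"az": 0},{"grip": 20,"dx": 0.0001,"dy": 0,"dz": 0.0022,"ax": 0,"ay": -0.04,"az": 0},{"grip": 20,"dx": 0.0002,"dy": 0,"dz": 0.0033,"ax": 0,"ay": -0.06,"az": 0},{"grip": 20,"dx": 0.0002,"dy": 0,"dz": 0.0044,"ax": 0,"ay": -0.08,"az": 0},{"grip": 20,"dx": 0.0002,"dy": 0,"dz": 0.0055,"ax": 0,"ay": -0.1,"az": 0},{"grip": 20,"dx": 0.0002,"dy": 0,"dz": 0.0055,"ax": 0,"ay": -0.1,"az": 0},{"grip": 20,"dx": 0.0002,"dy": 0,"dz": 0.0055,"ax": 0,"ay": -0.1,"az": 0}]}}

```text
t: 13.78
tool_pos: [0.5541, 0.127, 0.0565]
ee_rot: [3.109, -0.386, 0.096]
contact_force: [6.1, -0.9, 2.8]
gripper_width: 0.03
```

```bash
python3 -c "
from to import *
fl()"
```

```text
t 13.78 flat end case x -48.80 y -0.19 zf 1.11 tilt 0.062 yawerr -0.001 | Fx 6.11 Fy 0.63 Fz 2.79 M [-0.1  -1.19 -0.05]
```

Request:
{"name": "jog_arm", "arguments": {"increments": [{"grip": 20,"dx": -0.0008,"dy": 0,"dz": 0,"ax": 0,"ay": 0,"az": 0},{"grip": 20,"dx": -0.0008,"dy": 0,"dz": 0,"ax": 0,"ay": 0,"az": 0},{"grip": 20,"dx": -0.0008,"dy": 0,"dz": 0,"ax": 0,"ay": 0,"az": 0},{"grip": 20,"dx": -0.0008,"dy": 0,"dz": 0.001,"ax": 0,"ay": -0.02,"az": 0},{"grip": 20,"dx": -0.0008,"dy": 0,"dz": 0.001,"ax": 0,"ay": -0.02,"az": 0},{"grip": 20,"dx": -0.0008,"dy": 0,"dz": 0.001,"ax": 0,"ay": -0.02,"az": 0}]}}

```text
t: 14.52
tool_pos: [0.5536, 0.1271, 0.0555]
ee_rot: [3.112, -0.386, 0.065]
contact_force: [7.2, -2.3, 3.3]
gripper_width: 0.0293
```

```bash
python3 -c "
from to import *
fl()"
```

```text
t 14.53 flat end case x -49.55 y -0.23 zf 1.17 tilt 0.042 yawerr -0.001 | Fx 7.53 Fy -0.49 Fz 3.34 M [-0.15 -1.23 -0.01]
```

Request:
{"name": "jog_arm", "arguments": {"increments": [{"grip": 20,"dx": 0,"dy": 0,"dz": 0.0011,"ax": 0,"ay": -0.02,"az": 0},{"grip": 20,"dx": 0,"dy": 0,"dz": 0.0023,"ax": 0,"ay": -0.042,"az": 0},{"grip": 20,"dx": 0,"dy": 0,"dz": 0.0023,"ax": 0,"ay": -0.042,"az": 0},{"grip": 20,"dx": 0,"dy": 0,"dz": 0.0023,"ax": 0,"ay": -0.042,"az": 0}]}}

```text
t: 15.02
tool_pos: [0.5537, 0.1271, 0.053]
ee_rot: [-3.117, 0.387, 0.0]
contact_force: [7.0, -1.8, 1.5]
gripper_width: 0.0296
```

```bash
python3 -c "
from to import *
fl()"
```

```text
t 15.03 flat end case x -49.74 y -0.23 zf 1.05 tilt -0.000 yawerr -0.001 | Fx 7.26 Fy -0.02 Fz 1.53 M [-0.12 -1.34 -0.03]
```

Request:
{"name": "jog_arm", "arguments": {"increments": [{"grip": 20,"dx": 0,"dy": 0,"dz": 0.0005,"ax": 0,"ay": 0,"az": 0},{"grip": 20,"dx": 0,"dy": 0,"dz": 0.001,"ax": 0,"ay": 0,"az": 0},{"grip": 20,"dx": 0,"dy": 0,"dz": 0.001,"ax": 0,"ay": 0,"az": 0},{"grip": 20,"dx": 0,"dy": 0,"dz": 0.001,"ax": 0,"ay": 0,"az": 0}]}}

```text
t: 15.52
tool_pos: [0.5538, 0.1273, 0.0524]
ee_rot: [-3.117, 0.386, -0.001]
contact_force: [7.5, -1.1, 2.7]
gripper_width: 0.0288
```

```bash
python3 -c "
from to import *
fl()"
```

```text
t 15.53 flat end case x -49.67 y -0.01 zf 0.35 tilt 0.000 yawerr -0.000 | Fx 7.54 Fy 0.73 Fz 2.71 M [-0.14 -1.31 -0.01]
```

Request:
{"name": "jog_arm", "arguments": {"increments": [{"grip": 20,"dx": 0.0005,"dy": 0,"dz": 0.0002,"ax": 0,"ay": 0,"az": 0},{"grip": 20,"dx": 0.001,"dy": 0,"dz": 0.0002,"ax": 0,"ay": 0,"az": 0},{"grip": 20,"dx": 0.0015,"dy": 0,"dz": 0.0002,"ax": 0,"ay": 0,"az": 0},{"grip": 20,"dx": 0.002,"dy": 0,"dz": 0.0002,"ax": 0,"ay": 0,"az": 0},{"grip": 20,"dx": 0.002,"dy": 0,"dz": 0.0002,"ax": 0,"ay": 0,"az": 0},{"grip": 20,"dx": 0.002,"dy": 0,"dz": 0.0002,"ax": 0,"ay": 0,"az": 0}]}}

```text
t: 16.27
tool_pos: [0.5548, 0.1272, 0.0521]
ee_rot: [-3.118, 0.385, 0.002]
contact_force: [4.5, -0.6, 5.5]
gripper_width: 0.0297
```

```bash
python3 -c "
from to import *
fl()"
```

```text
t 16.27 flat end case x -48.71 y 0.10 zf 0.14 tilt -0.001 yawerr 0.000 | Fx 4.55 Fy 0.53 Fz 5.55 M [-0.05 -0.74  0.15]
```

Request:
{"name": "jog_arm", "arguments": {"increments": [{"grip": 20,"dx": 0.0004,"dy": 0,"dz": -0.0004,"ax": 0,"ay": 0,"az": 0},{"grip": 20,"dx": 0.0008,"dy": 0,"dz": -0.0004,"ax": 0,"ay": 0,"az": 0},{"grip": 20,"dx": 0.0008,"dy": 0,"dz": -0.0004,"ax": 0,"ay": 0,"az": 0},{"grip": 20,"dx": 0.0008,"dy": 0,"dz": -0.0004,"ax": 0,"ay": 0,"az": 0}]}}

```text
t: 16.77
tool_pos: [0.5556, 0.127, 0.0522]
ee_rot: [-3.118, 0.386, 0.002]
contact_force: [5.5, -0.7, 1.8]
gripper_width: 0.0296
```

```bash
python3 -c "
from to import *
fl()"
```

```text
t 16.77 flat end case x -47.85 y 0.08 zf 0.25 tilt -0.001 yawerr 0.000 | Fx 5.55 Fy 0.67 Fz 1.82 M [ 0.05 -1.05  0.04]
```

Request:
{"name": "jog_arm", "arguments": {"increments": [{"grip": 20,"dx": 0.0004,"dy": 0,"dz": 0,"ax": 0,"ay": 0,"az": 0},{"grip": 20,"dx": 0.0008,"dy": 0,"dz": 0,"ax": 0,"ay": 0,"az": 0},{"grip": 20,"dx": 0.0008,"dy": 0,"dz": 0,"ax": 0,"ay": 0,"az": 0},{"grip": 20,"dx": 0.0008,"dy": 0,"dz": 0,"ax": 0,"ay": 0,"az": 0}]}}

```text
t: 17.27
tool_pos: [0.5559, 0.1269, 0.0521]
ee_rot: [-3.118, 0.386, 0.004]
contact_force: [4.5, 0.4, 4.9]
gripper_width: 0.0297
```

```bash
python3 -c "
from to import *
fl()"
```

```text
t 17.27 flat end case x -47.53 y 0.07 zf 0.23 tilt -0.002 yawerr -0.000 | Fx 4.29 Fy 1.50 Fz 4.88 M [ 0.24 -0.79  0.06]
```

Request:
{"name": "jog_arm", "arguments": {"grip_force": 5, "increments": [{"grip": 20,"dx": 0,"dy": 0,"dz": -0.0003,"ax": 0,"ay": 0,"az": 0},{"grip": 36,"dx": 0,"dy": 0,"dz": -0.0003,"ax": 0,"ay": 0,"az": 0},{"grip": 50,"dx": 0,"dy": 0,"dz": -0.0003,"ax": 0,"ay": 0,"az": 0},{"grip": 65,"dx": 0,"dy": 0,"dz": -0.0003,"ax": 0,"ay": 0,"az": 0},{"grip": 65,"dx": 0,"dy": 0,"dz": -0.0003,"ax": 0,"ay": 0,"az": 0},{"grip": 65,"dx": 0,"dy": 0,"dz": -0.0003,"ax": 0,"ay": 0,"az": 0}]}}

```text
t: 18.02
tool_pos: [0.5557, 0.1265, 0.0521]
ee_rot: [3.117, -0.386, -0.005]
contact_force: [0.1, 0.7, -0.4]
gripper_width: 0.0574
```

```bash
python3 -c "
from to import *
fl();show([])"
```

```text
t 18.02 flat end case x -47.68 y -0.42 zf 0.29 tilt -0.003 yawerr -0.000 | Fx -0.10 Fy 0.65 Fz -0.38 M [ 0.02 -0.02  0.  ]
t 18.025 p [0.5557 0.1265 0.0521] x [ 0.97  -0.244 -0.003] z [-0.003 -0.    -1.   ] F [ 0.07  0.66 -0.38] w 0.0574
```

Released with the forces gone. I'll retreat up and aside, then look.

Request:
{"name": "jog_arm", "arguments": {"increments": [{"grip": 65,"dx": 0,"dy": 0,"dz": -0.03,"ax": 0,"ay": 0,"az": 0},{"grip": 65,"dx": 0,"dy": 0,"dz": -0.08,"ax": 0,"ay": 0,"az": 0},{"grip": 65,"dx": 0,"dy": 0,"dz": -0.14,"ax": 0,"ay": 0,"az": 0},{"grip": 65,"dx": 0,"dy": 0,"dz": -0.2,"ax": 0,"ay": 0,"az": 0},{"grip": 65,"dx": 0,"dy": 0.3,"dz": -0.2,"ax": 0,"ay": 0,"az": 0},{"grip": 65,"dx": 0,"dy": 0.3,"dz": -0.2,"ax": 0,"ay": 0,"az": 0},{"grip": 65,"dx": 0,"dy": 0.3,"dz": -0.2,"ax": 0,"ay": 0,"az": 0},{"grip": 65,"dx": 0,"dy": 0.3,"dz": -0.2,"ax": 0,"ay": 0,"az": 0},{"grip": 65,"dx": 0,"dy": 0.3,"dz": -0.2,"ax": 0,"ay": 0,"az": 0},{"grip": 65,"dx": 0,"dy": 0.3,"dz": -0.2,"ax": 0,"ay": 0,"az": 0}]}}

```text
t: 19.27
tool_pos: [0.4815, -0.1688, 0.2524]
ee_rot: [3.114, -0.398, -0.005]
contact_force: [-0.1, 0.3, 1.5]
gripper_width: 0.0572
```

Run:
```python
from to import *
import cv2
from h import *
show([])
t=np.linspace(0,6.28,24);out=[]
for c,(x,y) in{"side":(215,165),"top":(200,138)}.items():
    im=np.mean([bot.camera(c).astype(float) for _ in range(6)],0)[:,:,::-1]
    o=cv2.resize(im[y:y+90,x:x+66].astype(np.uint8),(396,540),interpolation=2)
    for xe,rr in((.0485,.015),):
        P=w(pb,[[xe,rr*np.cos(a),.046+rr*np.sin(a)] for a in t])
        cv2.polylines(o,[np.int32((proj(c,P)-[x,y]+.5)*6)],True,(0,0,255),1)
    out.append(o)
    for n in("jar","timer","weight_200"):print(c,n,[(round(d["confidence"],2),[int(v) for v in d["box"]]) for d in bot.regions_of(c,n)])
cv2.imwrite("pics/k.png",np.hstack(out))
```

```text
t 19.275 p [ 0.4815 -0.1688  0.2524] x [ 0.968 -0.252 -0.003] z [-0.003 -0.001 -1.   ] F [-0.08  0.28  1.46] w 0.0572
side jar [(0.78, [191, 247, 211, 274])]
side timer []
side weight_200 [(0.41, [184, 184, 195, 193])]
top jar [(0.72, [167, 242, 196, 262])]
top timer [(0.32, [211, 143, 258, 230])]
top weight_200 [(0.66, [223, 159, 242, 198]), (0.57, [167, 153, 175, 165]), (0.47, [213, 142, 253, 231])]
```

View pics/k.png

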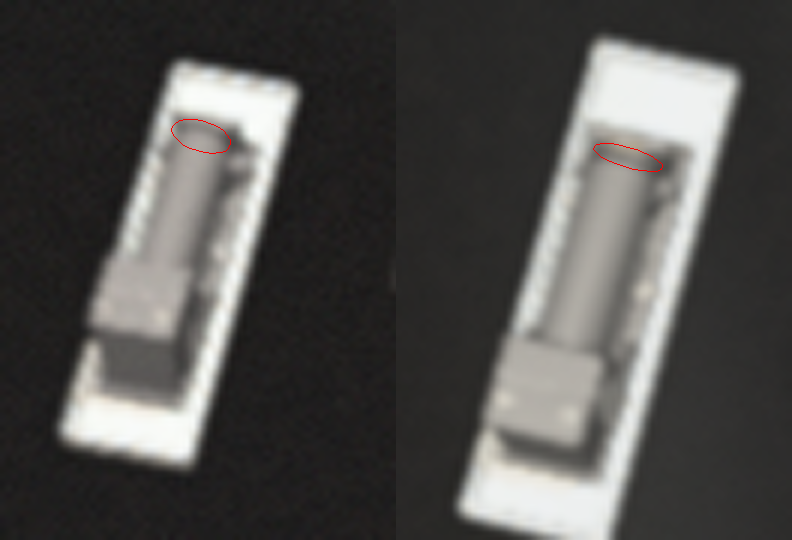

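The cell lies in line with the bay, under the hood and behind the end wall, with the button end at the predicted ellipse. Handing in.

```bash
python3 -c "
from plant import bot
print(bot.close_job())"
```

```text
the job is handed in; nothing more can be done
None
```

The cell went from the charger into the grey bay, and I let go of it and handed the job in after about 19 s of robot time. No verdict was reported.

- **Insertion:** I lifted the cell out of the charger and tilted it about 18°, button end up. I then felt for the spring under the hood; contact put s at about +3 mm. I pressed the spring in by about 8 to 9 mm and tipped the button end down behind the wall. Then I eased the cell forward until it met resistance, taken to be the end wall, and let go. The highest force I read was about 8 N.
- **Last checks:**
  - The wrist force fell to about zero on release.
  - The gripper was level to about 0.003 rad, with the cell axis about 0.2 mm above seat height.
  - Both cameras show the cell in line with the bay, under the hood, with its button end at the wall.
- **Early contact:** On the first approach the cell touched a rest with about 3 N sideways. I lifted it and shifted it about 1.5 mm to clear it.
- **Not confirmed:**
  - The jar was found where it started, and so, with low confidence, was the larger weight.
  - The small weight was not checked separately.
  - The last detection missed the timer; the arm was probably hiding it, and its path did not go near it.

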